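Close the engraving jig, seat its clamp screw and hold it a quarter turn back

ROBOT

A 6-joint arm with a two-finger parallel gripper is mounted at the origin on the work surface. World frame = base frame: x ahead of the robot, y to its left, z up, the work surface at z = 0. Lengths are in m, angles in rad, forces in N, time in s.
With the tool pointing down it reaches from about 0.35 to 0.975 m from the base axis. Payload 4.9 kg.
Tool frame: the origin (TCP) lies at the very end of the fingers, on their centre line; the grasp point (between the pads) lies 19 mm behind it; x points along the fingers, y is the direction in which the jaws open and shut, and the axes are right-handed (so a half turn about x gives the same grasp; the last joint's range is limited). The gripper opens to 85 mm and grips with 20 to 120 N. Pads are 22 mm wide; open, the fingers measure 114 mm over their backs; the gripper's body (76 mm by 85 mm) begins 54 mm behind the grasp point. The pads swing forward as they close: fully open they stand 13 mm farther back than shut.
Start: joints at [-1.378, 0.053, 1.613, -0, 1.476, -0.119], TCP at [0.192, -0.595, 0.231] pointing down, gripper open.
Joint ranges: [-3.01, 3.01], [-1.01, 2.22], [0.06, 2.58], [-1.02, 4.17], [0.09, 2.62], [-3.14, 3.14]. Speed limits (rad/s): [2.57, 2.57, 3.14, 3.14, 3.14, 3.14].

INTERFACE

Orientations are given as a 3x3 rotation matrix whose columns are the frame's x, y, z axes.
In Python, from station import manip gives the robot as it stands.
- The arm moves only by the tool apply_moves, never from a script. Its argument "increments" is text: rows parted by semicolons, each of 7 numbers parted by spaces: the shift along the tool's x, y, z normalised to -1 to 1, where 1 is 0.5 m, then the turn, a rotation vector about the tool's x, y, z normalised to -1 to 1, where 1 is 90 degrees, then the opening, from 0 (shut) to 1 (fully open). In form: dx dy dz wx wy wz grip; .... A call has 1 to 8 rows; each row is the pose to reach, as a shift and turn from the pose commanded when the call began, along the tool's axes at that moment; what a row does not reach only later rows make up. A row lasts 1/8 s, in which the tool goes at most 62.5 mm and 10.7 degrees, less where a joint would pass 70% of its speed; a pose out of reach is approached as far as the arm can. A call with a number of a shift or a turn outside -1 to 1 is refused whole. A call with a gripper value outside its range is refused whole. The fingers move at their own pace and stop on an object; "squeeze" is the grip in N (left out, the last holds). Time passes only in rows, so rows that repeat a pose let the fingers close. It gives the time, the measured TCP pose, the force and the opening at its end, in the units of the state.
- manip.get_obs(): the state, without advancing time (a new reading comes with each control period).
- manip.get_image(name): name is "side" or "top" or "wrist"; returns the picture (420x560x3 uint8, red, green, blue); there is no depth.
- manip.camera_info(name): a dict with "camera_matrix" (3x3 intrinsics, pixels), "view" (4x4, takes a point from world to camera coordinates); the wrist camera has in their place "hand_eye" (4x4, takes a point from camera to tool coordinates, whose origin is the TCP and whose axes are the tool frame's). Camera axes: x right, y up, looking along -z (the intrinsics and any distortion apply to the point x, -y, -z); pixel columns grow to the right and rows downward; lengths in m; the calibration is good to about 2 mm. A picture is of the moment at which its call begins: read the wrist's pose just before it. camera_info takes no time and is no camera call.
- manip.finish_job(): hands the job in, once; it reports no verdict.
The state is a dict: "clock": time; "qpos": joint angles; "joint_vel": joint speeds; "tau": joint torques, N m; "eef_pos": TCP position; "ee_rot": TCP orientation; "wrist_force": force on the tool from outside, world axes, zero at the start; "ft_torque": the same for the moment, N m; "grip_width": opening from 0.0 (shut) to 1.0 (fully open).
Only numpy, scipy, OpenCV 4.12 (cv2) and the standard library are available. Lean on these libraries where they do the work, as an engineer would, in place of code of your own. Each camera call takes 0.05 s, during which the arm holds its last target.

TASK

The blue blank is loaded in the engraving jig: swing the red clamp leaf down until it lies flat on the nest, then turn the black thumbscrew knob in it clockwise until it seats against its stop, and back it off a quarter turn. Finish while still gripping the knob at that setting, with the leaf shut (someone else will set the lock nut while you hold it), and leave the blank in its nest and everything else on the bench where it is.

Things in the scene. Friction and masses are not known exactly. Their poses are not given: they have to be found in the camera images.
- jig: dark steel engraving jig, bolted down: base 210 (x) x 150 (y) x 25 mm, bolt lugs make it 190 mm wide at mid-length. Origin: centre of its underside, on the bench; z up, +x towards the leaf's hinge, on the side away from the robot (yaw up to 0.4 rad either way). On the base an 8 mm deep nest for the blank, its walls' top 33 mm above the bench.
- leaf (a joint): opening angle of the red clamp leaf, rad: 0 = shut flat on the nest, 1.0 to 1.4 = standing open at the start, stop at 1.65. Opening lifts the tab from the jig's -x direction towards up. The hinge is stiff (0.33 N m): the leaf stays wherever it is left, and shuts with a push of 1 to 3 N at its yellow tab.
- leaf_hinge (a point): midpoint of the leaf's hinge axis, 90 mm from the jig's centre towards its +x and 33.5 mm above the bench; the axis lies along the jig's y, at the leaf's underside.
- leaf_tab (a point): middle of the outer face (upper when shut) of the yellow tab, 34 x 60 x 8 mm, at the leaf's free end, 187 mm from the hinge axis; the leaf's edge is at 204 mm. While open, the outer face looks up and away from the robot. The leaf is a red frame 8 mm thick, 120 mm wide; shut, its outer face is 41.5 mm above the bench. Axes: the leaf's, equal to the jig's when shut.
- screw (a joint): angle in rad by which the screw is backed off from its seat: 0 = seated (hard stop), grows anticlockwise seen from above with the leaf shut, stop at 4.5; 0.8 to 2.6 at the start. Clockwise tightens. Friction 0.06 N m: it stays where it is left. Its rise per turn is negligible (the knob keeps its height on the leaf).
- knob: black knob of the clamp screw: a bar 42 mm long (its x), 12 mm thick (its y), 30 mm tall, white mark towards +x, on a 12 mm stem in the leaf's crossbar, 90 mm from the hinge axis. Origin: on the screw's axis at the leaf's outer face; the bar reaches from 20 to 50 mm along z, the screw's axis (up when the leaf is shut). With the screw seated its x is the leaf's x; it turns with joint screw.
- knob_grip (a point): point on the screw's axis in the middle of the bar knob, where to grip it: 37 mm off the leaf's outer face (78.5 mm above the bench with the leaf shut). Pinch the bar across its 12 mm thickness.
- blank: blue plastic blank, 90 x 72 x 6 mm, already lying flat in the jig's nest (6 mm play); origin: centre of its underside, 25 mm above the bench.
- spare_blank: spare white plastic blank, 90 x 72 x 6 mm, lying flat beside the jig; leave alone. Origin: centre of its underside.
- wrench: 160 mm steel open-end wrench lying flat; leave alone.
- bit_case: cutter case, blue base with clear lid, 130 x 85 x 42 mm; leave alone. Origin: centre of its underside.
- strap: rust-brown clamp strap, 107 x 34 x 10 mm, lying flat; leave alone. Origin: centre of its underside.
- pendant: black hand-wheel pendant, about 205 x 85 x 39 mm, lying on its back; leave alone. Origin: centre of its underside.
- collet_nut: steel collet nut, 32 mm across, 22 mm high; leave alone. Origin: centre of its underside.
Not all that is in view belongs to the job. Leave any brown or turquoise look-alike of the blank alone.

How it is judged:
On the way, in this order (a step that is already met when the one before it is completed fails the run):
1. the clamp leaf is shut flat on the nest (value of joint leaf below 0.04 rad), for 0.2 s.
2. with the leaf shut, the thumbscrew is turned in until it seats (value of joint screw below 0.08 rad and value of joint leaf below 0.06 rad), for 0.2 s.
At the end, for the whole second after the job is handed in: The leaf is shut (within 0.05 rad), the screw stands still at a quarter turn (1.57 rad, give or take 0.3) back from its seat, the fingers grip the knob (more than 3 N, grasp point within 30 mm of the knob's middle), and the blank still lies flat in the nest (value of joint leaf below 0.05 rad and value of joint screw between 1.27 and 1.87 rad and velocity of joint screw between -0.1 and 0.1 rad/s and contact force between the fingers and knob above 3 N and distance between the grasp point and knob_grip below 0.03 m and z of blank in the frame of jig below 0.029 m and horizontal distance between blank and jig below 0.01 m); the arm keeps its last pose, push and grip.
It fails at once if something else on the bench is pushed more than 25 mm out of place (distance of any of spare_blank, wrench, bit_case, strap, pendant, collet_nut from where it was at the start of the episode above 0.025 m).
It also fails if it takes over 64 s, if anything falls off the work surface, if the arm or the gripper's body presses on something with over 40 N, if the wrist force passes 120 N, or if a joint passes its speed limit or range.

## Working session

There is one attempt and no reset: what is moved stays moved. The work goes in short steps, Python scripts to look and compute and a tool call to move; the robot and the scene stay as the last step left them, time stands still between calls to the robot, and variables do not carry over. Pictures are saved under pics/ and viewed, and the job is handed in when it is done.

Besides the shell and the picture viewer there is one more tool, called after "Emit:" as name(argument=value, ...) on one line, values as JSON. apply_moves: Moves the arm, as the interface text tells. Its arguments: {"type":"object","properties":{"increments":{"type":"string"},"squeeze":{"type":"number"}},"required":["increments"]}

```bash
mkdir -p pics; ls; python3 - <<'E'
from station import manip
import cv2
o=manip.get_obs()
for k,v in o.items(): print(k,v)
for n in ["side","top","wrist"]:
    im=manip.get_image(n); cv2.imwrite(f"pics/{n}0.png",im[:,:,::-1]); print(n,manip.camera_info(n))
E
```

```text
pics
clock 0.0
qpos [-1.37798025e+00  5.33749090e-02  1.61431866e+00  1.75695459e-06
  1.47597114e+00 -1.18981442e-01]
joint_vel [ 0.00055343 -0.00102995 -0.00050614 -0.0007073  -0.00069356 -0.0014838 ]
tau [-5.41773752e-04 -3.93679869e+01 -3.70176566e+01 -1.12606640e-04
  7.24849873e-03  3.41394966e-06]
eef_pos [ 0.19162238 -0.59424244  0.23003709]
ee_rot [[-3.95337118e-04  3.06769413e-01 -9.51783784e-01]
 [ 2.03398803e-03 -9.51781642e-01 -3.06769568e-01]
 [-9.99997853e-01 -2.05719422e-03 -2.47690702e-04]]
wrist_force [-0.01184613  0.7209542   0.34241104]
ft_torque [-0.00461247 -0.0257611  -0.02088313]
grip_width 0.9990565635866492
side {'camera_matrix': array([[430.66222948,   0.        , 282.20120226],
       [  0.        , 430.66222948, 211.21891596],
       [  0.        ,   0.        ,   1.        ]]), 'view': array([[-0.92845347, -0.37140518, -0.00568728,  0.53281871],
       [ 0.23977144, -0.61094365,  0.75449156, -0.20861531],
       [-0.28369668,  0.69914666,  0.65628511, -0.84972526],
       [ 0.        ,  0.        ,  0.        ,  1.        ]])}
top {'camera_matrix': array
[... 236 characters left out ...]
89,  0.00429061,  0.08365083, -0.57490066],
       [-0.08353858, -0.02178979,  0.99626629, -1.42346783],
       [ 0.        ,  0.        ,  0.        ,  1.        ]])}
wrist {'camera_matrix': array([[333.26240693,   0.        , 282.45803513],
       [  0.        , 333.26240693, 213.96259094],
       [  0.        ,   0.        ,   1.        ]]), 'hand_eye': array([[ 4.04975332e-04,  2.72055032e-01, -9.62281609e-01,
        -1.40881815e-01],
       [ 9.99999654e-01,  5.88891702e-04,  5.87339649e-04,
         1.26672169e-04],
       [ 7.26468362e-04, -9.62281514e-01, -2.72054700e-01,
        -6.85143168e-02],
       [ 0.00000000e+00,  0.00000000e+00,  0.00000000e+00,
         1.00000000e+00]])}
```

View pics/top0.png

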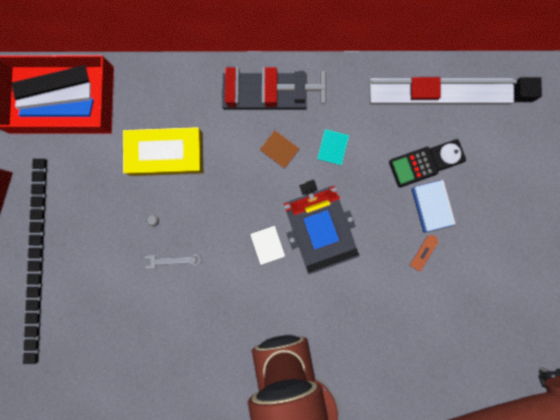

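View pics/side0.png

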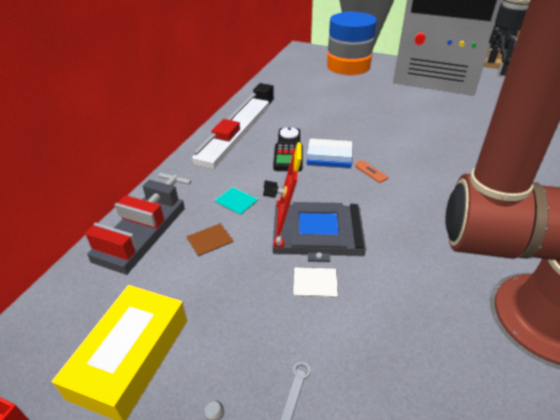

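The top view shows the jig at about (321,232), the open leaf with its tab at (318,206) and the black knob at (308,187). The side view shows the leaf standing open at (290,195), with the knob at (270,188). I'll enlarge both to measure.

```bash
python3 - <<'E'
import cv2
im=cv2.imread("pics/top0.png")[170:280,260:380]; cv2.imwrite("pics/topc.png",cv2.resize(im,None,fx=5.4,fy=5.4,interpolation=cv2.INTER_CUBIC))
im=cv2.imread("pics/side0.png")[130:270,250:390]; cv2.imwrite("pics/sidec.png",cv2.resize(im,None,fx=4.2,fy=4.2,interpolation=cv2.INTER_CUBIC))
E
```

```text
(no output)
```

View pics/topc.png

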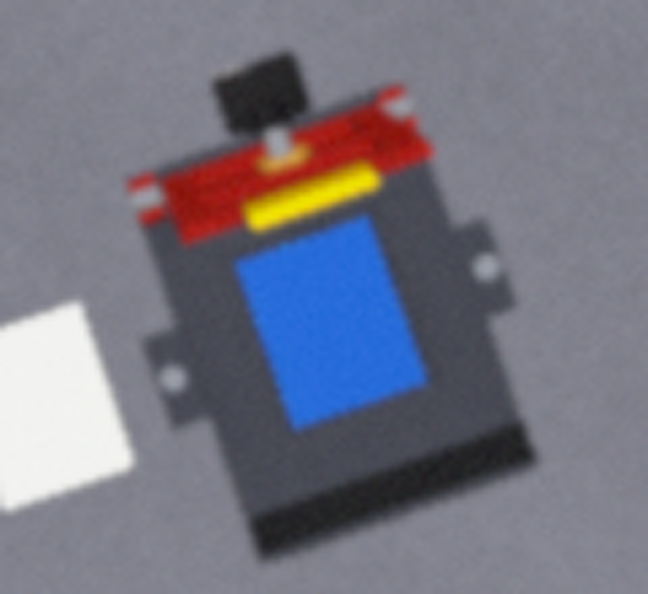

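View pics/sidec.png

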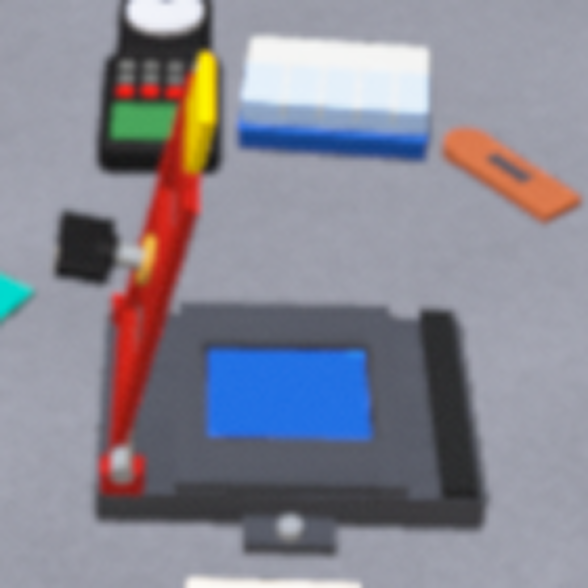

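```bash
cat > h.py <<'E'
import numpy as np
from station import manip
def rz(a): c,s=np.cos(a),np.sin(a); return np.array([[c,-s,0],[s,c,0],[0,0,1.]])
def proj(n,P):
    i=manip.camera_info(n); K=i["camera_matrix"]
    P=np.atleast_2d(P)
    if n=="wrist":
        o=manip.get_obs(); T=np.eye(4);T[:3,:3]=o["ee_rot"];T[:3,3]=o["eef_pos"]
        V=np.linalg.inv(T@i["hand_eye"])
    else: V=i["view"]
    c=P@V[:3,:3].T+V[:3,3]
    q=np.c_[c[:,0],-c[:,1],-c[:,2]]@K.T
    return q[:,:2]/q[:,2:]
def leaf2jig(p,th): # p in leaf frame at hinge: x to hinge dir (tab at -x), z outer normal, underside z=0
    # opening rotates -x toward +z  => rotation about y by +th
    c,s=np.cos(th),np.sin(th)
    R=np.array([[c,0,s],[0,1,0],[-s,0,c]])  # x'=cx+sz ; z'=-sx+cz ; for p=(-1,0,0): (-c, +s) up
    return np.atleast_2d(p)@R.T+np.array([0.09,0,0.0335])
def jig2w(p,X): return np.atleast_2d(p)@rz(X[2]).T+np.array([X[0],X[1],0])
E
cat > fit.py <<'E'
from h import *
from scipy.optimize import least_squares
def T(l): return np.array(l)/5.4+[260,170]
def S(l): return np.array(l)/4.2+[250,130]
# jig points (bolts mid / direction)
tb=T([(172,379),(486,267)]); fr=T([(262,560),(535,462)])
sfr=S([(483,500),(97,497)])
tabT=T([(249,232),(380,185),(250,208),(372,165)])
tabS=S([(185,165),(215,62)])
knT=T([(262,95)]); knS=S([(87,247)])
def res(v):
    X=v[:3];th=v[3];yb=v[4];zb=v[5]
    r=[]
    r+=list((proj("top",jig2w([(0,yb,zb),(0,-yb,zb)],X))-tb).ravel())
    r+=list((proj("top",jig2w([(-.105,.075,.0),(-.105,-.075,.0)],X))-fr).ravel()*.7)
    r+=list((proj("side",jig2w([(-.105,.075,.025),(.105,.075,.025)],X))-sfr).ravel()*.7)
    kn=jig2w(leaf2jig([(-.09,0,.008+.035)],th),X)
    r+=list((proj("top",kn)-knT).ravel()); r+=list((proj("side",kn)-knS).ravel())
    tb_=jig2w(leaf2jig([(-.187-.017,.03,.004),(-.187-.017,-.03,.004)],th),X)
    q=proj("top",tb_); m=np.array([tabT[[0,2]].mean(0),tabT[[1,3]].mean(0)])
    r+=list((q-m).ravel())
    r.append((zb-.02)/.005)
    return np.array(r)
s=least_squares(res,[.5,-.1,.3,1.2,.085,.02]); print(s.x.round(4)); print(res(s.x).round(1))
E
python3 fit.py
```

```text
[ 0.5043 -0.0597  0.347   1.3483  0.0857  0.0197]
[ 0.  -0.5  0.  -0.4 -0.3  0.2 -0.3  0.3  1.5 -0.2 -0.1 -1.1 -0.4 -0.7
 -0.3  0.1 -0.2  0.3  0.2  0.2 -0.1]
```

View pics/wrist0.png

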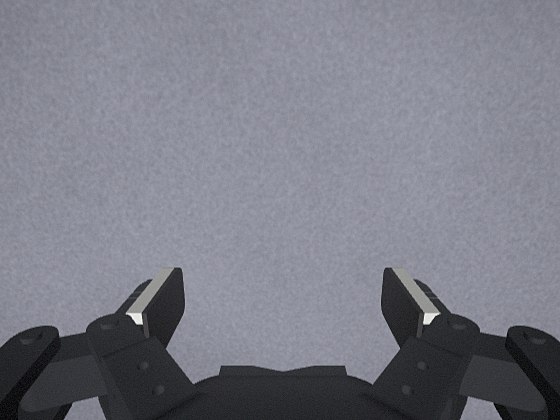

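```bash
cat >> h.py <<'E'
from scipy.spatial.transform import Rotation as Ro
JIG=np.array([.5043,-.0597,.347])
def Rdown(yaw):
    x=np.array([0,0,-1.]);y=np.array([np.cos(yaw),np.sin(yaw),0]);return np.c_[x,y,np.cross(x,y)]
def inc(pos,yaw,o=None):
    o=o or manip.get_obs(); R=o["ee_rot"]; d=R.T@(np.array(pos)-o["eef_pos"])/.5
    w=Ro.from_matrix(R.T@Rdown(yaw)).as_rotvec()/(np.pi/2)
    return np.r_[d,w]
def show(pos,yaw): print(np.array(pos).round(3),inc(pos,yaw).round(3))
def st():
    o=manip.get_obs(); print("t",round(o["clock"],2),"p",o["eef_pos"].round(4),"yaw",round(float(np.arctan2(o["ee_rot"][1,1],o["ee_rot"][0,1])),3),"x",o["ee_rot"][:,0].round(3),"F",o["wrist_force"].round(1),"M",o["ft_torque"].round(2),"g",round(o["grip_width"],3),"q",o["qpos"].round(2))
def jp(x,z,y=0): return np.r_[jig2w([(x,y,z)],JIG)[0]]
YS=JIG[2]-np.pi/2
E
python3 - <<'E'
from h import *
show([.19,-.595,.33],YS)
show(jp(.095,.33),YS); show(jp(.095,.21),YS)
E
```

```text
[ 0.19  -0.595  0.33 ] [-0.199 -0.     0.003 -0.022 -0.     0.001]
[ 0.594 -0.027  0.33 ] [-1.980e-01 -8.330e-01 -1.113e+00 -2.200e-02 -0.000e+00  1.000e-03]
[ 0.594 -0.027  0.21 ] [ 4.200e-02 -8.330e-01 -1.113e+00 -2.200e-02 -0.000e+00  1.000e-03]
```

Emit:
apply_moves(increments="-0.1 0 0 0 0 0 0; -0.2 0 -0.05 -0.02 0 0 0; -0.2 -0.1 -0.12 -0.02 0 0 0; -0.2 -0.18 -0.22 -0.02 0 0 0; -0.2 -0.25 -0.32 -0.02 0 0 0; -0.2 -0.32 -0.42 -0.02 0 0 0; -0.2 -0.4 -0.52 -0.02 0 0 0; -0.2 -0.4 -0.52 -0.02 0 0 0")

```text
clock: 1.15
eef_pos: [0.3795, -0.3217, 0.3314]
ee_rot: [[0.001, 0.342, -0.94], [0.0, -0.94, -0.342], [-1.0, 0.0, -0.001]]
wrist_force: [-0.3, -0.6, -0.0]
grip_width: -0.001
```

```bash
python3 - <<'E'
from h import *
st()
show(jp(.10,.33),YS); show(jp(.10,.205),YS)
E
```

```text
t 1.15 p [ 0.3795 -0.3217  0.3314] yaw -1.221 x [ 0.001  0.    -1.   ] F [-0.3 -0.6 -0. ] M [ 0.03 -0.05 -0.05] g -0.001 q [-0.85 -0.3   1.77  0.    1.67  0.37]
[ 0.598 -0.026  0.33 ] [ 0.003 -0.406 -0.614  0.002 -0.    -0.   ]
[ 0.598 -0.026  0.205] [ 0.253 -0.407 -0.614  0.002 -0.    -0.   ]
```

Emit:
apply_moves(increments="0 -0.07 -0.1 0 0 0 0; 0 -0.14 -0.2 0 0 0 0; 0 -0.21 -0.31 0 0 0 0; 0 -0.27 -0.41 0 0 0 0; 0 -0.34 -0.51 0 0 0 0; 0 -0.41 -0.61 0 0 0 0; 0 -0.41 -0.61 0 0 0 0; 0 -0.41 -0.61 0 0 0 0")

```text
clock: 2.15
eef_pos: [0.596, -0.03, 0.3307]
ee_rot: [[-0.001, 0.336, -0.942], [-0.001, -0.942, -0.336], [-1.0, 0.0, 0.001]]
wrist_force: [0.6, -0.0, -0.6]
grip_width: 0.003
```

```bash
python3 - <<'E'
from h import *
import cv2
st()
show(jp(.10,.205),YS)
for n in ["top","side","wrist"]:
    cv2.imwrite(f"pics/{n}1.png",manip.get_image(n)[:,:,::-1])
a=cv2.imread("pics/side1.png")[60:270,200:400]; cv2.imwrite("pics/side1c.png",cv2.resize(a,None,fx=2.8,fy=2.8))
E
```

```text
t 2.15 p [ 0.596  -0.03    0.3307] yaw -1.228 x [-0.001 -0.001 -1.   ] F [ 0.6 -0.  -0.6] M [0.01 0.04 0.04] g 0.003 q [-0.17 -0.05  1.56 -0.    1.64  1.05]
[ 0.598 -0.026  0.205] [ 0.251 -0.007 -0.008 -0.003  0.001 -0.   ]
```

View pics/side1c.png

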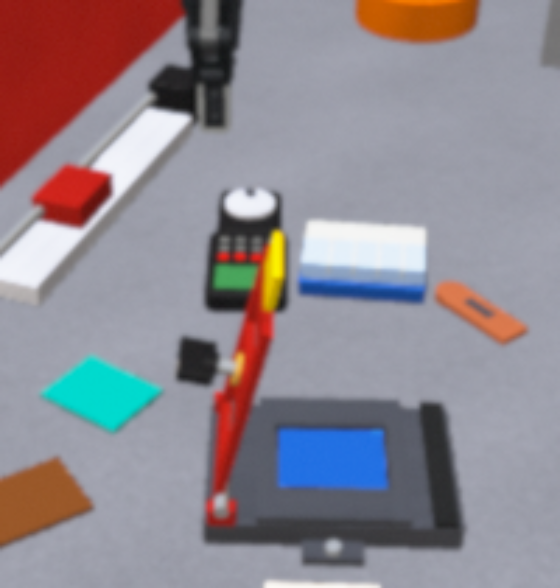

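View pics/wrist1.png

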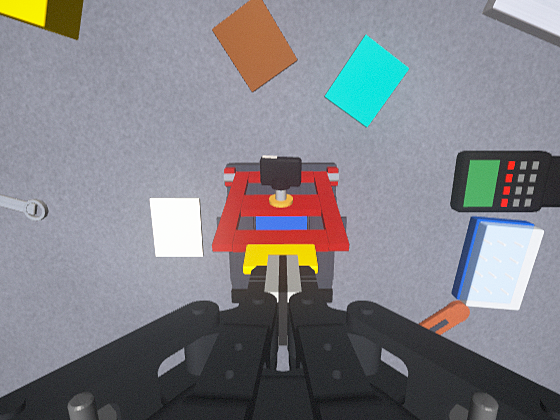

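The side view has the fingertip at crop (213,125), behind and above the tab at (275,235). I'll descend behind the tab and plan the arc.

Emit:
apply_moves(increments="0.06 -0.007 -0.008 0 0 0 0; 0.13 -0.007 -0.008 0 0 0 0; 0.19 -0.007 -0.008 0 0 0 0; 0.23 -0.007 -0.008 0 0 0 0; 0.23 -0.007 -0.008 0 0 0 0")

```text
clock: 2.92
eef_pos: [0.5975, -0.025, 0.2146]
ee_rot: [[-0.003, 0.335, -0.942], [0.0, -0.942, -0.335], [-1.0, -0.001, 0.003]]
wrist_force: [-0.2, 1.0, 1.4]
grip_width: -0.001
```

```bash
python3 - <<'E'
from h import *
st()
for th in [1.45,1.35,1.25,1.15,1.05,.95,.85,.75]:
    p=leaf2jig([(-.190,0,.008)],th)[0]; show(jp(p[0]+.011,p[2]),YS)
E
```

```text
t 2.92 p [ 0.5975 -0.025   0.2146] yaw -1.229 x [-0.003  0.    -1.   ] F [-0.2  1.   1.4] M [0.   0.05 0.03] g -0.001 q [-0.17  0.    1.69 -0.    1.45  1.06]
[ 0.585 -0.03   0.223] [-0.017  0.002  0.027 -0.003  0.002  0.001]
[ 0.567 -0.037  0.221] [-0.012  0.002  0.065 -0.003  0.002  0.001]
[ 0.55  -0.043  0.216] [-0.003  0.002  0.102 -0.003  0.002  0.001]
[ 0.533 -0.049  0.21 ] [ 0.009  0.003  0.138 -0.003  0.002  0.001]
[ 0.517 -0.055  0.202] [ 0.025  0.003  0.172 -0.003  0.002  0.001]
[ 0.501 -0.061  0.193] [ 0.044  0.003  0.205 -0.003  0.002  0.001]
[ 0.487 -0.066  0.182] [ 0.067  0.003  0.236 -0.003  0.002  0.001]
[ 0.474 -0.071  0.169] [ 0.092  0.003  0.264 -0.003  0.002  0.001]
```

Emit:
apply_moves(increments="-0.01 0 0.03 0 0 0 0; -0.01 0 0.05 0 0 0 0; -0.01 0 0.07 0 0 0 0; -0.005 0 0.09 0 0 0 0; 0 0 0.11 0 0 0 0; 0.01 0 0.14 0 0 0 0; 0.01 0 0.14 0 0 0 0")

```text
clock: 3.8
eef_pos: [0.5311, -0.0481, 0.2101]
ee_rot: [[-0.002, 0.336, -0.942], [0.0, -0.942, -0.336], [-1.0, -0.001, 0.002]]
wrist_force: [0.1, 1.0, -0.4]
grip_width: 0.003
```

```bash
python3 - <<'E'
from h import *
import cv2
st()
for th in [1.05,.95,.85,.75,.65,.55,.45,.35,.25,.15,.08]:
    p=leaf2jig([(-.190,0,.008)],th)[0]; show(jp(p[0]+.011,p[2]),YS)
a=manip.get_image("side")[60:270,200:400,::-1]; cv2.imwrite("pics/side2c.png",cv2.resize(a,None,fx=2.8,fy=2.8))
E
```

```text
t 3.8 p [ 0.5311 -0.0481  0.2101] yaw -1.228 x [-0.002  0.    -1.   ] F [ 0.1  1.  -0.4] M [-0.    0.04 -0.03] g 0.003 q [-0.23 -0.15  1.85 -0.    1.45  1.  ]
[ 0.517 -0.055  0.202] [ 0.016  0.004  0.031 -0.003  0.001  0.001]
[ 0.501 -0.061  0.193] [ 0.035  0.004  0.064 -0.003  0.001  0.001]
[ 0.487 -0.066  0.182] [ 0.057  0.004  0.095 -0.003  0.001  0.001]
[ 0.474 -0.071  0.169] [ 0.083  0.004  0.123 -0.003  0.001  0.001]
[ 0.462 -0.075  0.155] [ 0.111  0.004  0.149 -0.003  0.001  0.001]
[ 0.451 -0.079  0.14 ] [ 0.141  0.004  0.172 -0.003  0.001  0.001]
[ 0.442 -0.082  0.123] [ 0.174  0.005  0.191 -0.003  0.001  0.001]
[ 0.434 -0.085  0.106] [ 0.208  0.005  0.207 -0.003  0.001  0.001]
[ 0.428 -0.087  0.088] [ 0.244  0.005  0.22  -0.003  0.001  0.001]
[ 0.424 -0.089  0.07 ] [ 0.281  0.005  0.229 -0.003  0.001  0.001]
[ 0.422 -0.09   0.057] [ 0.307  0.005  0.233 -0.003  0.001  0.001]
```

View pics/side2c.png

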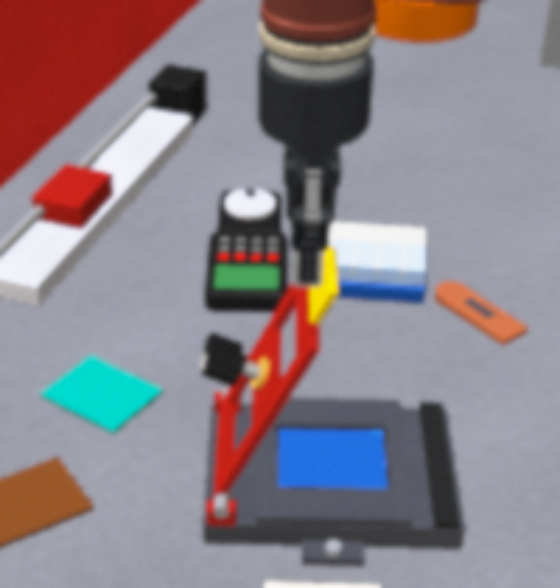

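The leaf is following: the finger is behind the tab at crop (315,285). I'll continue the arc.

Emit:
apply_moves(increments="0.016 0.004 0.031 0 0 0 0; 0.035 0.004 0.064 0 0 0 0; 0.057 0.004 0.095 0 0 0 0; 0.083 0.004 0.123 0 0 0 0; 0.111 0.004 0.149 0 0 0 0; 0.141 0.004 0.172 0 0 0 0; 0.174 0.004 0.19 0 0 0 0; 0.208 0.004 0.205 0 0 0 0")

```text
clock: 4.85
eef_pos: [0.4364, -0.0844, 0.1061]
ee_rot: [[-0.0, 0.337, -0.942], [0.0, -0.942, -0.337], [-1.0, -0.0, 0.0]]
wrist_force: [-0.0, 0.2, -0.1]
grip_width: 0.001
```

```bash
python3 - <<'E'
from h import *
import cv2
st()
for th in [.25,.18,.12,.08,0.04,0,-.015]:
    p=leaf2jig([(-.190,0,.008)],th)[0]; show(jp(p[0]+.009,p[2]),YS)
a=manip.get_image("side")[60:270,200:400,::-1]; cv2.imwrite("pics/side3c.png",cv2.resize(a,None,fx=2.8,fy=2.8))
E
```

```text
t 4.85 p [ 0.4364 -0.0844  0.1061] yaw -1.228 x [-0.  0. -1.] F [-0.   0.2 -0.1] M [-0.03 -0.07  0.02] g 0.001 q [-0.36 -0.29  2.14 -0.    1.29  0.87]
[ 0.426 -0.088  0.088] [ 0.036 -0.     0.022 -0.002  0.     0.   ]
[ 0.423 -0.089  0.075] [ 0.062 -0.     0.028 -0.002  0.     0.   ]
[ 0.421 -0.09   0.064] [ 0.084 -0.     0.033 -0.002  0.     0.   ]
[ 0.42  -0.09   0.057] [ 0.099 -0.     0.035 -0.002  0.     0.   ]
[ 0.419 -0.09   0.049] [ 0.114 -0.     0.036 -0.002  0.     0.   ]
[ 0.419 -0.091  0.042] [ 0.129 -0.     0.037 -0.002  0.     0.   ]
[ 0.419 -0.091  0.039] [ 0.135 -0.     0.038 -0.002  0.     0.   ]
```

View pics/side3c.png

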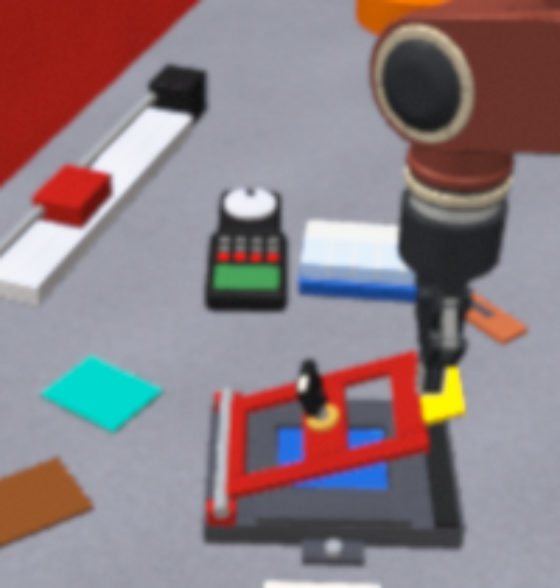

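Emit:
apply_moves(increments="0.036 0 0.02 0 0 0 0; 0.062 0 0.028 0 0 0 0; 0.084 0 0.032 0 0 0 0; 0.1 0 0.034 0 0 0 0; 0.114 0 0.036 0 0 0 0; 0.128 0 0.037 0 0 0 0; 0.132 0 0.037 0 0 0 0; 0.132 0 0.037 0 0 0 0")

```text
clock: 5.9
eef_pos: [0.4198, -0.0907, 0.0415]
ee_rot: [[0.001, 0.337, -0.942], [-0.0, -0.942, -0.337], [-1.0, 0.0, -0.0]]
wrist_force: [0.6, 0.1, 0.0]
grip_width: -0.001
```

```bash
python3 - <<'E'
from h import *
import cv2
st()
a=manip.get_image("side")[60:270,200:400,::-1]; cv2.imwrite("pics/side4c.png",cv2.resize(a,None,fx=2.8,fy=2.8))
a=manip.get_image("wrist")[:,:,::-1]; cv2.imwrite("pics/wrist4.png",a)
E
```

```text
t 5.9 p [ 0.4198 -0.0907  0.0415] yaw -1.227 x [ 0.001 -0.    -1.   ] F [0.6 0.1 0. ] M [-0.01 -0.01  0.02] g -0.001 q [-0.39 -0.23  2.21  0.    1.16  0.84]
```

View pics/side4c.png

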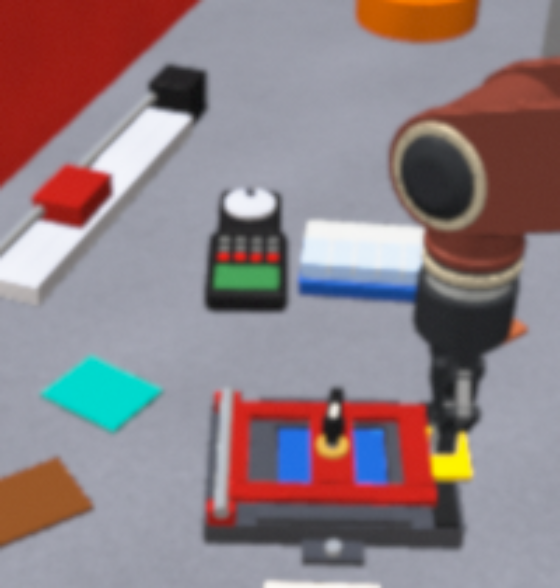

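View pics/wrist4.png

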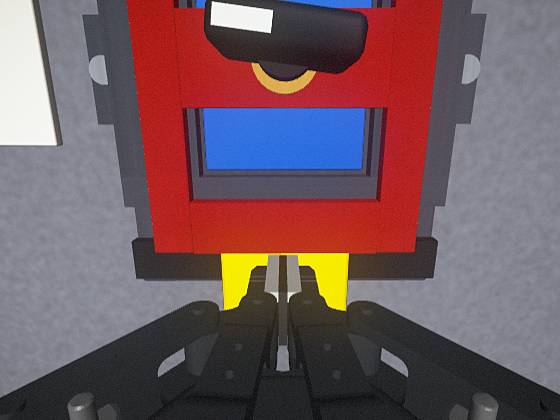

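The leaf looks nearly flat. I'll press a bit further to feel the stop.

Emit:
apply_moves(increments="0.004 0 0 0 0 0 0; 0.008 0 0 0 0 0 0; 0.008 0 0 0 0 0 0; 0.008 0 0 0 0 0 0")

```text
clock: 6.5
eef_pos: [0.42, -0.0908, 0.0412]
ee_rot: [[-0.002, 0.337, -0.942], [0.0, -0.942, -0.337], [-1.0, -0.001, 0.002]]
wrist_force: [-14.0, 4.7, 27.8]
grip_width: 0.001
```

The leaf is shut: 28 N of reaction with no travel. Next I'll lift off, open the gripper and look at the knob.

Emit:
apply_moves(increments="-0.05 0 0 0 0 0 0; -0.12 0 0 0 0 0 0; -0.2 0 0 0 0 0 0.5; -0.28 0 0 0 0 0 1; -0.3 0 -0.04 0 0 0 1; -0.3 0 -0.08 0 0 0 1; -0.3 0 -0.08 0 0 0 1")

```text
clock: 7.38
eef_pos: [0.4577, -0.0769, 0.1874]
ee_rot: [[0.0, 0.338, -0.941], [-0.0, -0.941, -0.338], [-1.0, 0.0, 0.0]]
wrist_force: [-0.3, -0.6, -0.2]
grip_width: 0.996
```

```bash
python3 - <<'E'
from h import *
import cv2
st()
a=manip.get_image("wrist")[:,:,::-1].copy()
i=manip.camera_info("wrist")
def rect(s,z,X=JIG,hl=.021,hw=.006):
    c=np.array([(hl,hw),(hl,-hw),(-hl,-hw),(-hl,hw)])
    p=c@rz(s)[:2,:2].T
    return proj("wrist",jig2w(np.c_[p,np.full(4,z)],X))
cv2.imwrite("pics/wrist5.png",a)
b=a.copy()
cv2.polylines(b,[np.int32(rect(1.45,.0915).round())],True,(0,255,0),1)
q=proj("wrist",jig2w([(0,0,.0415),(-.204+.09,-.06,.0415),(-.204+.09,.06,.0415)],JIG)); print(q.round(1))
for x in q: cv2.circle(b,tuple(int(v) for v in x),3,(255,255,0),1)
cv2.imwrite("pics/wrist5o.png",b)
E
```

```text
t 7.38 p [ 0.4577 -0.0769  0.1874] yaw -1.226 x [ 0. -0. -1.] F [-0.3 -0.6 -0.2] M [ 0.03  0.07 -0.02] g 0.996 q [-0.33 -0.32  2.02 -0.    1.44  0.9 ]
[[282.2 142. ]
 [346.9 266.3]
 [218.5 266.7]]
```

View pics/wrist5o.png

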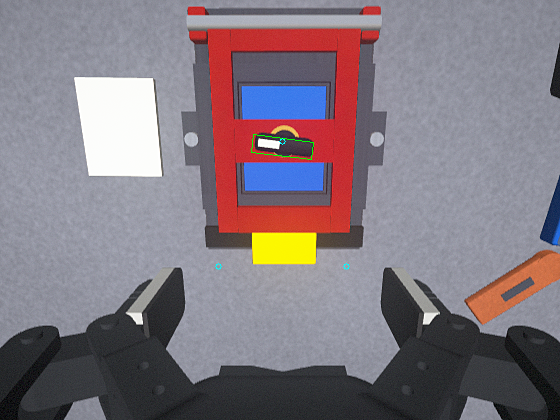

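```bash
python3 - <<'E'
import cv2
a=cv2.imread("pics/wrist5o.png")[110:180,230:340]; b=cv2.imread("pics/wrist5.png")[110:180,230:340]
cv2.imwrite("pics/w5c.png",cv2.resize(cv2.vconcat([a,b]),None,fx=4.2,fy=4.2,interpolation=cv2.INTER_CUBIC))
E
```

```text
(no output)
```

View pics/w5c.png

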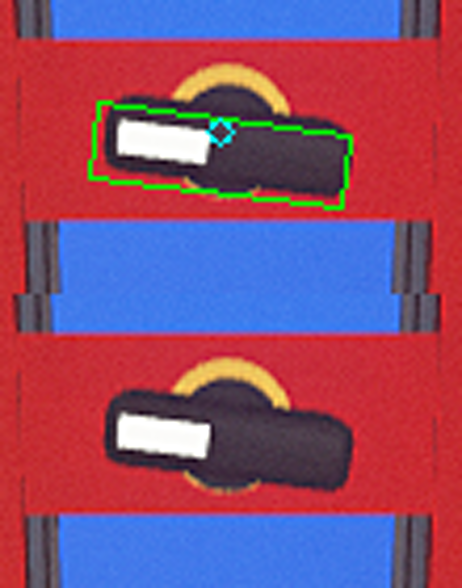

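Reading the enlarged crop: the bar runs almost along jig y with its white mark at the +y end. That puts the screw at about 1.45 rad and the axis about 1.5 mm off my prediction. I'll orient above it.

```bash
cat >> h.py <<'E'
KN=np.array([.506,-.0603])
E
python3 - <<'E'
from h import *
show([*KN,.19],YS+1.45)
E
```

```text
[ 0.506 -0.06   0.19 ] [-0.006  0.002 -0.104 -0.925  0.     0.001]
```

Emit:
apply_moves(increments="-0.006 0 -0.02 -0.115 0 0 1; -0.006 0.001 -0.04 -0.23 0 0 1; -0.006 0.001 -0.06 -0.345 0 0 1; -0.006 0.002 -0.08 -0.46 0 0 1; -0.006 0.002 -0.104 -0.575 0 0 1; -0.006 0.002 -0.104 -0.69 0 0 1; -0.006 0.002 -0.104 -0.805 0 0 1; -0.006 0.002 -0.104 -0.925 0 0 1")

```text
clock: 8.43
eef_pos: [0.5055, -0.0608, 0.1897]
ee_rot: [[-0.001, 0.974, 0.228], [0.0, 0.228, -0.974], [-1.0, -0.001, -0.0]]
wrist_force: [-0.0, 0.7, 0.3]
grip_width: 1.003
```

Emit:
apply_moves(increments="0 0 0 0 0 0 1; 0 0 0 0 0 0 1")

```text
clock: 8.68
eef_pos: [0.506, -0.0607, 0.1901]
ee_rot: [[-0.0, 0.976, 0.22], [-0.0, 0.22, -0.976], [-1.0, -0.0, -0.0]]
wrist_force: [0.2, -0.4, -0.7]
grip_width: 0.997
```

```bash
python3 - <<'E'
from h import *
import cv2
st()
show([*KN,.06],YS+1.45)
a=manip.get_image("wrist")[:,:,::-1].copy(); cv2.imwrite("pics/wrist6.png",a)
c=np.array([(.021,.006),(.021,-.006),(-.021,-.006),(-.021,.006)])@rz(1.45+JIG[2])[:2,:2].T+KN
cv2.polylines(a,[np.int32(proj("wrist",np.c_[c,np.full(4,.0915)]).round())],True,(0,255,0),1)
cv2.imwrite("pics/wrist6o.png",a)
E
```

```text
t 8.68 p [ 0.506  -0.0607  0.1901] yaw 0.222 x [-0. -0. -1.] F [ 0.2 -0.4 -0.7] M [ 0.01 -0.02 -0.01] g 0.997 q [-0.27 -0.2   1.92 -0.    1.42 -0.49]
[ 0.506 -0.06   0.06 ] [ 0.26   0.    -0.001 -0.003 -0.     0.   ]
```

View pics/wrist6o.png

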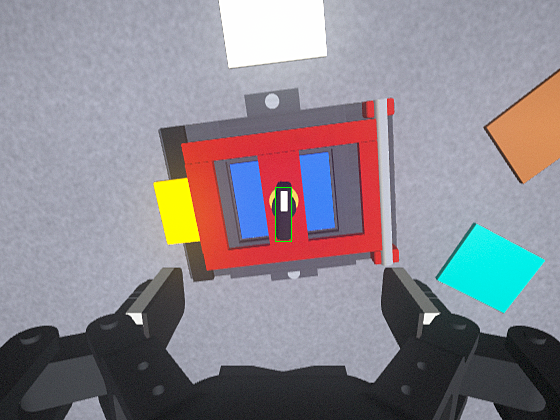

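The outline matches the bar at about (284,215), centred between the pads. I'll descend and close.

Emit:
apply_moves(increments="0.07 0 0 0 0 0 1; 0.14 0 0 0 0 0 1; 0.2 0 0 0 0 0 1; 0.24 0 0 0 0 0 1; 0.26 0 0 0 0 0 1; 0.26 0 0 0 0 0 1", squeeze=30)

```text
clock: 9.48
eef_pos: [0.5061, -0.0605, 0.0599]
ee_rot: [[-0.001, 0.975, 0.222], [0.0, 0.222, -0.975], [-1.0, -0.001, -0.001]]
wrist_force: [-0.2, 0.3, -0.8]
grip_width: 0.996
```

Emit:
apply_moves(increments="0 0 0 0 0 0 0; 0 0 0 0 0 0 0; 0 0 0 0 0 0 0; 0 0 0 0 0 0 0; 0 0 0 0 0 0 0; 0 0 0 0 0 0 0; 0 0 0 0 0 0 0; 0 0 0 0 0 0 0", squeeze=30)

```text
clock: 10.48
eef_pos: [0.5067, -0.0606, 0.0607]
ee_rot: [[0.001, 0.975, 0.223], [-0.0, 0.223, -0.975], [-1.0, 0.001, 0.0]]
wrist_force: [-0.5, 1.2, 3.5]
grip_width: 0.136
```

```bash
python3 - <<'E'
from h import *
import cv2
st()
cv2.imwrite("pics/wrist7.png",manip.get_image("wrist")[:,:,::-1])
E
```

```text
t 10.47 p [ 0.5067 -0.0606  0.0607] yaw 0.224 x [ 0.001 -0.    -1.   ] F [-0.5  1.2  3.5] M [ 0.1   0.02 -0.04] g 0.136 q [-0.26 -0.05  2.02  0.    1.17 -0.49]
```

View pics/wrist7.png

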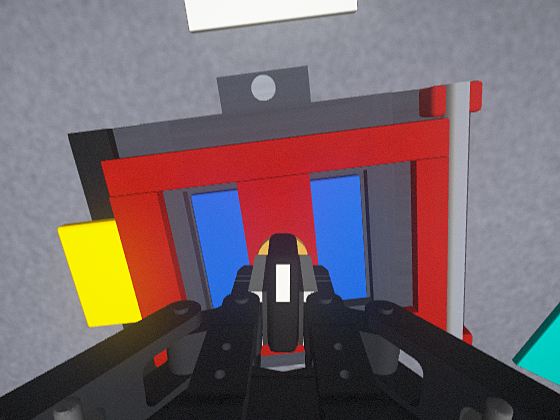

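Gripped: the opening reads 11.6 mm and the bar sits between the pads. Now turning clockwise.

Emit:
apply_moves(increments="0 0 0 0.1 0 0 0; 0 0 0 0.2 0 0 0; 0 0 0 0.3 0 0 0; 0 0 0 0.4 0 0 0; 0 0 0 0.5 0 0 0; 0 0 0 0.6 0 0 0; 0 0 0 0.7 0 0 0; 0 0 0 0.8 0 0 0")

```text
clock: 11.52
eef_pos: [0.5066, -0.0605, 0.0607]
ee_rot: [[0.0, 0.509, -0.861], [0.0, -0.861, -0.509], [-1.0, 0.0, -0.0]]
wrist_force: [-0.7, 1.0, 4.0]
grip_width: 0.136
```

```bash
python3 - <<'E'
from h import *
st()
E
```

```text
t 11.53 p [ 0.5066 -0.0605  0.0607] yaw -1.037 x [ 0.  0. -1.] F [-0.7  1.   4. ] M [0.15 0.08 0.11] g 0.136 q [-0.26 -0.05  2.02  0.    1.17  0.77]
```

Emit:
apply_moves(increments="0 0 0 0.05 0 0 0; 0 0 0 0.09 0 0 0; 0 0 0 0.11 0 0 0; 0 0 0 0.11 0 0 0")

```text
clock: 12.02
eef_pos: [0.5066, -0.0605, 0.0607]
ee_rot: [[0.0, 0.358, -0.934], [0.0, -0.934, -0.358], [-1.0, -0.0, -0.0]]
wrist_force: [-0.9, 1.2, 5.6]
grip_width: 0.132
```

```bash
python3 - <<'E'
from h import *
st()
E
```

```text
t 12.03 p [ 0.5066 -0.0605  0.0607] yaw -1.205 x [ 0.  0. -1.] F [-0.9  1.2  5.6] M [ 0.16  0.23 -0.08] g 0.132 q [-0.26 -0.05  2.02  0.    1.17  0.94]
```

Emit:
apply_moves(increments="0 0 0 0.02 0 0 0; 0 0 0 0.04 0 0 0; 0 0 0 0.04 0 0 0; 0 0 0 0.04 0 0 0")

```text
clock: 12.52
eef_pos: [0.5066, -0.0605, 0.0607]
ee_rot: [[0.0, 0.302, -0.953], [-0.001, -0.953, -0.302], [-1.0, 0.001, 0.0]]
wrist_force: [-0.7, 1.0, 5.7]
grip_width: 0.137
```

```bash
python3 - <<'E'
from h import *
st()
import cv2
cv2.imwrite("pics/wrist8.png",manip.get_image("wrist")[:,:,::-1])
E
```

```text
t 12.53 p [ 0.5066 -0.0605  0.0607] yaw -1.264 x [ 0.    -0.001 -1.   ] F [-0.7  1.   5.7] M [0.27 0.19 0.94] g 0.137 q [-0.26 -0.05  2.02 -0.    1.17  1.  ]
```

View pics/wrist8.png

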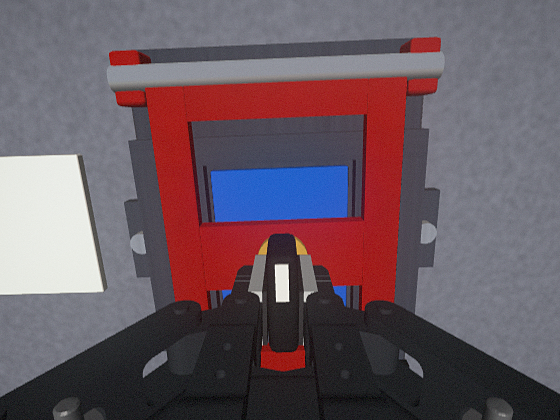

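The moment jumped to 0.94 N m against 0.06 N m of friction, at yaw −1.26 (predicted seat −1.22), so the screw is seated. Now I'll back off a quarter turn.

Emit:
apply_moves(increments="0 0 0 -0.1 0 0 0; 0 0 0 -0.2 0 0 0; 0 0 0 -0.3 0 0 0; 0 0 0 -0.4 0 0 0; 0 0 0 -0.5 0 0 0; 0 0 0 -0.6 0 0 0; 0 0 0 -0.7 0 0 0; 0 0 0 -0.8 0 0 0")

```text
clock: 13.58
eef_pos: [0.5067, -0.0606, 0.0607]
ee_rot: [[0.001, 1.0, -0.006], [-0.0, -0.006, -1.0], [-1.0, 0.001, 0.0]]
wrist_force: [-0.1, 1.2, 4.8]
grip_width: 0.132
```

Emit:
apply_moves(increments="0 0 0 -0.1 0 0 0; 0 0 0 -0.18 0 0 0; 0 0 0 -0.22 0 0 0; 0 0 0 -0.22 0 0 0; 0 0 0 -0.22 0 0 0; 0 0 0 -0.22 0 0 0")

```text
clock: 14.32
eef_pos: [0.5068, -0.0606, 0.0606]
ee_rot: [[0.001, 0.945, 0.327], [-0.0, 0.327, -0.945], [-1.0, 0.001, 0.0]]
wrist_force: [0.1, 0.8, 5.6]
grip_width: 0.133
```

```bash
python3 - <<'E'
from h import *
import cv2
st()
cv2.imwrite("pics/wrist9.png",manip.get_image("wrist")[:,:,::-1])
a=manip.get_image("side")[130:270,250:390,::-1]; cv2.imwrite("pics/side9.png",cv2.resize(a,None,fx=4.2,fy=4.2))
cv2.imwrite("pics/top9.png",manip.get_image("top")[:,:,::-1])
E
```

```text
t 14.32 p [ 0.5068 -0.0606  0.0606] yaw 0.333 x [ 0.001 -0.    -1.   ] F [0.1 0.8 5.6] M [0.17 0.13 0.14] g 0.133 q [-0.26 -0.05  2.02  0.    1.17 -0.6 ]
```

View pics/wrist9.png

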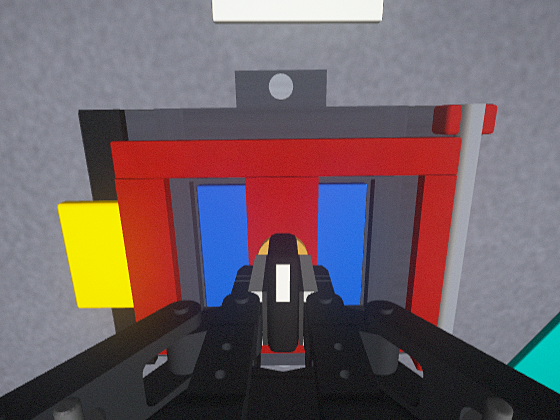

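View pics/side9.png

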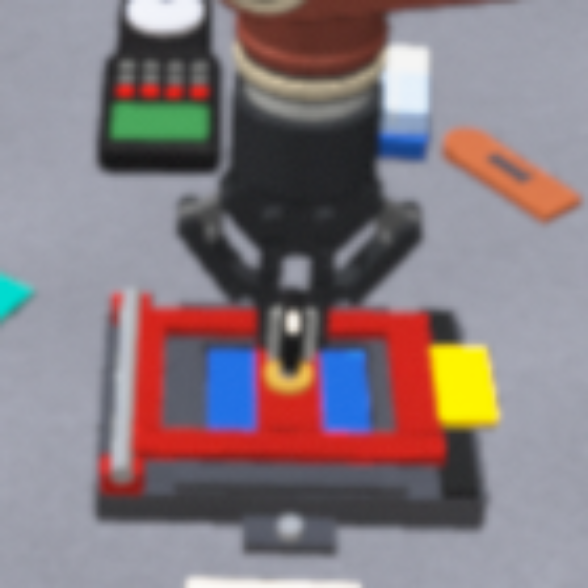

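View pics/top9.png

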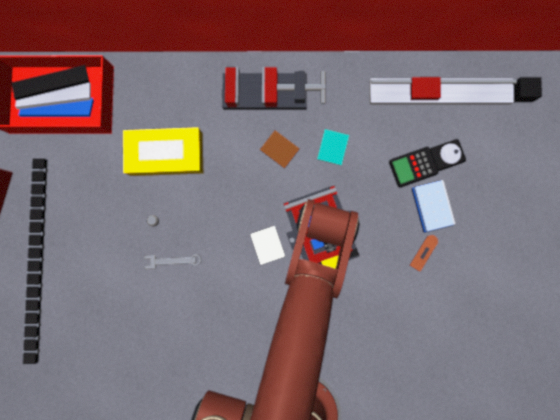

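The wrist view shows the bar at (283,290), held square between the pads at right angles to the leaf, with the leaf flat and the blue blank in its nest. The top view shows everything else where it started. Handing in.

```bash
python3 - <<'E'
from h import *
print(manip.finish_job()); st()
E
```

```text
the job is handed in; nothing more can be done
None
the job is handed in; nothing more can be done
```

The leaf is shut, and I seated the thumbscrew and backed it off a quarter turn. I handed in while still gripping the knob, at about 14.5 s of the 64 s allowed. `finish_job` gives no verdict, so the outcome rests on my own checks below.

- **Leaf:** I pushed the tab down until it pressed back with about 28 N and moved no further. The last pictures show it flat on the nest.
- **Seating:** Turning clockwise, the moment rose to 0.94 N m against 0.06 N m of screw friction, at gripper yaw −1.26. The camera fit had predicted −1.22, so the two agree to about 0.04 rad.
- **Quarter turn:** I turned back to gripper yaw 0.333, which is 1.56 to 1.60 rad from the seat depending on which seat reading is used. The target was 1.57 ± 0.3.
- **Grip and bench:** I set the squeeze to 30 N. The opening read about 11.5 mm on the 12 mm bar, with the grasp point about 1 mm from the knob's middle. In the last pictures the blank lies in its nest and nothing else has moved visibly.

No check failed. The joint angles and the contact force on the knob were not measured directly; I inferred them from the pose, the wrist moment and the pictures.

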